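Tap a manipulator clamp's wedge tight and put the mallet away

TASK

The brass wedge that clamps the micromanipulator has worked loose: pick up the mallet and tap the wedge's thick end with it, in at least two separate short taps, drawing the mallet clear between them, until the wedge goes no further and grips tight. Then lay the mallet down, without dropping it, wholly inside the open drawer and let go. Do not touch the wedge or the manipulator with the robot itself, and leave the dish, the bottle and the slide box where they are.

Things in the scene. Friction and masses are not known exactly. Their poses are not given: they have to be found in the camera images.
- mallet: small mallet lying flat: steel round head with red faces, 80 mm long along own y, 34 mm across; wooden handle 20 mm wide (own y), 34 mm tall (z), running along own -x to 160 mm from the head's axis. Both faces alike, 40 mm either side of the handle's centre plane. 0.2 to 0.36 kg. Origin: underside below the head's centre. At the start the handle points roughly to the robot
- mallet_head (a point): centre of the mallet's head, 17 mm above its underside
- mallet_grip (a point): a good place to grip, on the handle's centre line 55 mm from the head's centre (11 mm or more clear of the head for 22 mm wide fingers), 17 mm above the underside; axes as the mallet
- mallet_end (a point): free end of the mallet's handle, on its centre line
- clamp: dark steel clamp base fixed to the bench, 160 x 130 x 20 mm, carrying along own x: black stop (-x), manipulator, sliding jaw, wedge, black fixed rail (+x; top 62 mm over the bench, spanning own y -40 to +40 mm like the jaw). A 54 mm wide tongue, 20 mm high, reaches to own y = -125 mm under the wedge. Origin: bench level, centre. The wedge is driven along own +y
- wedge: loose brass wedge on the clamp base, 130 mm long (own y), 44 mm high, tapering by 8 degrees from 31 mm thick (own -y end) to 13 mm. Driven along own +y it slides 28 to 65 mm (not known beforehand) against 1 to 8 N, then jams and stays put by friction. Taps peaking at 15 N or more make it tight. Origin: underside, mid-length, on the straight face
- wedge_butt (a point): centre of the wedge's thick end face (31 mm wide, 44 mm high, centre about 42 mm over the bench), the face to tap, it looks along the wedge's own -y; it always stays at least 15 mm proud of jaw and rail
- drawer_floor (a point): centre of the drawer's inner floor (22 mm over the bench); axes: -x the way the drawer opens. Inside the drawer is 235 mm (own x) by 258 mm (own y), walls 66 mm high above its floor, its front panel 75 mm. Its far part is still under the cabinet's roof
- cabinet_drawer0 (a joint): how far the grey-fronted drawer stands open, m (0 shut); it is 0.165 to 0.19 at the start and moves easily
- cabinet_front (a point): point at the top of the white cabinet (280 x 300 x 110 mm), 15 mm in front of the middle of its front edge (axes as the drawer). The drawer can be entered from above between that edge and the opened drawer front, whose inner face lies the joint value minus 21 mm from this point towards own -x
- manipulator: micromanipulator standing in the clamp, grey foot 60 x 60 mm, about 95 mm tall, 115 mm over the bench. Origin: underside centre. To be clamped, not touched by the robot
- petri: closed glass dish, 64 mm across, 16 mm high, bystander. Origin: underside centre
- oil: small amber bottle, 32 mm across, 60 mm high, bystander. Origin: underside centre
- slidebox: blue slide box with white lid, 87 x 62 x 42 mm, bystander. Origin: underside centre
- jaw: aluminium jaw of the clamp, 80 mm long (own y), 39 mm high, sliding stiffly along the clamp's -x, pushed by the wedge's tapered face towards the manipulator. Origin: that of the clamp's base, moving with the jaw
- stop: black stop block fixed on the clamp base, 20 x 70 x 36 mm, against which the manipulator gets pressed; set by a few mm differently each time. Origin: underside centre
Things that resemble listed ones, but are neither listed nor needed, are in the scene too. Of the things like the mallet, leave any that is turquoise; of the rest the larger one is meant.

How it is judged:
By the outcome, as a careful person would: the job done as asked, in the order asked, and still so for the second after the job is handed in, with the robot touching nothing.
It also fails if it takes over 58 s, if anything falls off the work surface, if the arm or the gripper's body presses on something with over 40 N, if the wrist force passes 120 N, or if a joint passes its speed limit or range.

ROBOT

A 6-joint arm with a two-finger parallel gripper is mounted at the origin on the work surface. World frame = base frame: x ahead of the robot, y to its left, z up, the work surface at z = 0. Lengths are in m, angles in degrees, forces in N, time in s.
With the tool pointing down it reaches from about 0.4 to 0.825 m from the base axis. Payload 7 kg.
Tool frame: the origin (TCP) lies between the finger pads; the fingertips stand 19 mm ahead of it and the grasp point (between the pads) is the TCP; z points along the fingers, y is the line along which they close (so a half turn about z gives the same grasp; the last joint's range is limited). The gripper opens to 88 mm and grips with 3 to 60 N. Pads are 19 mm wide; open, the fingers measure 130 mm over their backs; the gripper's body (78 mm by 193 mm) begins 47 mm behind the grasp point.
Start: joints at [81.079, 20.546, 0.682, 0, -70.136, -16.507], TCP at [0.29, 0.61, 0.246] pointing down, gripper open.
Joint ranges: [-176.03, 176.03], [-82.01, 121.73], [-58.28, 71.71], [-173.87, 95.51], [-174.79, -0.11], [-173.66, 173.66]. Speed limits (degrees/s): [136.94, 136.94, 172.46, 180, 180, 180].

INTERFACE

Orientations are given as [roll, pitch, yaw] about the fixed x, y, z axes, in that order (R = Rz(yaw) Ry(pitch) Rx(roll)).
In Python, from plant import get_obs, snapshot, close_job, spot_in, spot_point gives the robot as it stands.
- The arm moves only by the tool play_rows, never from a script. Its argument "plan" is a list of rows, each a list of 6 numbers: the shift along the tool's x, y, z in cm, then the turn, a rotation vector about the tool's x, y, z in degrees. A call has 1 to 20 rows; each row shifts and turns the commanded pose from where the row before left it, along the tool's axes as they then stand; what a row does not reach is not made up. A row lasts 1/12 s, in which the tool goes at most 41.7 mm and 7.16 degrees, less where a joint would pass 70% of its speed; a pose out of reach is approached as far as the arm can. A call is refused whole if a number of a shift passes 4.17 or a number of a turn 7.16, either way. A call with a gripper value outside its range is refused whole. "grip" is the finger opening in cm, from 0 to 8.76, set as the call begins (left out, the last holds). The fingers move at their own pace and stop on an object; the grip force is fixed at half the most. Time passes only in rows, so rows that do not move let the fingers close. It gives the time, the measured TCP pose, the force, the opening and the grip force at its end, in the units of the state.
- get_obs(): the state, without advancing time (a new reading comes with each control period).
- snapshot(name): name is "scene" or "side" or "wrist"; returns a dict with "frame" (384x512x3 uint8, red, green, blue), "fx", "fy", "cx", "cy" (pixels), "k1" (the pictures are not rectified: a ray, as slopes to the right and down, at radius r is drawn at 1 + k1 r^2 times it, then the intrinsics apply), "position" and "attitude" of the camera in the world. Camera axes: x right, y down, z forward; pixel columns grow to the right and rows downward; lengths in m; the calibration is good to about 2 mm. A picture is of the moment at which its call begins. There is no depth.
- close_job(): hands the job in; it is judged then, once.
Trained networks look in the newest picture that a camera, given by its name, has taken for a name from the list of things; names that differ only in an ending like _2 or _b are one class to them, and where a whole thing is asked for, a point or a joint stands for the part that bears it (a point fixed in the world has none). Each returns a list of dicts, best first, with "score" (0 to 1); they miss things now and then, are a little off and sometimes report something else, mostly with a low value. They report only what shows in the picture. A call takes as long as a camera call. They do not tell look-alikes from the thing itself.
- spot_in(camera, thing): "position" ([x, y, z] in m, in world coordinates, good to about 4 mm: the middle of the surface that is visible of it).
- spot_point(camera, thing): "position" ([x, y, z] in m, in world coordinates, good to about 4 mm: a listed point, or the origin of a listed thing).
The state is a dict: "clock": time; "joint_pos": joint angles; "qvel": joint speeds; "tau": joint torques, N m; "tool_pos": TCP position; "orientation": TCP orientation; "force": force on the tool from outside, world axes, zero at the start; "moment": the same for the moment, N m; "opening": finger opening in m; "gripper_force": force on a finger pad.
Only numpy, scipy, OpenCV 4.12 (cv2) and the standard library are available. Lean on these libraries where they do the work, as an engineer would, in place of code of your own. Each camera call takes 0.05 s, during which the arm holds its last target. There are 200 camera calls.

## Working session

There is one attempt and no reset: what is moved stays moved. The work goes in short steps, Python scripts to look and compute and a tool call to move; the robot and the scene stay as the last step left them, time stands still between calls to the robot, and variables do not carry over. Pictures are saved under pics/ and viewed, at most 10 in all, crops included, and the job is handed in when it is done.

Besides the shell and the picture viewer there is one more tool, called after ">>>" as a command line: name --pt "numbers of a row" for each row, then --argument value for the rest. play_rows: Moves the arm, as the interface text tells. Its arguments: {"type":"object","properties":{"plan":{"type":"array","items":{"type":"array","items":{"type":"number"}}},"grip":{"type":"number"}},"required":["plan"]}

```bash
mkdir -p pics; ls
cat > h.py <<'E'
import numpy as np, cv2
from plant import *
def save(cam,fn):
    s=snapshot(cam); cv2.imwrite('pics/'+fn,s['frame'][:,:,::-1]); return s
E
python3 - <<'E'
from h import *
o=get_obs(); print(o)
for c in ('scene','side'):
    s=save(c,c+'0.png'); print({k:v for k,v in s.items() if k!='frame'})
    for n in ['mallet','mallet_head','mallet_grip','mallet_end','clamp','wedge','wedge_butt','drawer_floor','cabinet_front','manipulator','petri','oil','slidebox','stop','jaw']:
        print(c,n,[(np.round(d['position'],3).tolist(),round(d['score'],2)) for d in spot_point(c,n)][:4])
a=cv2.imread('pics/scene0.png');b=cv2.imread('pics/side0.png')
E
```

```text
pics
{'clock': 0.0, 'joint_pos': array([ 8.10793269e+01,  2.05940906e+01,  6.32065683e-01, -1.84697952e-02,
       -7.01357471e+01, -1.65090058e+01]), 'qvel': array([ 0.02434366,  0.01229981, -0.09452742, -0.07201872,  0.0247117 ,
       -0.10935597]), 'tau': array([-2.02747979e-03, -5.82716238e+01,  2.93054706e+01,  6.99694276e+00,
        6.95110793e-03, -1.55839580e-04]), 'tool_pos': array([0.28965766, 0.60917486, 0.24458491]), 'orientation': array([ 1.79901325e+02, -1.11392780e-02, -2.54359601e+01]), 'force': array([ 0.42830452,  0.10413169, -0.37890758]), 'moment': array([-0.01045455,  0.00768889, -0.03540665]), 'gripper_force': 0.0, 'opening': 0.08780273229421275}
{'fx': 452.66368664544365, 'fy': 452.66368664544365, 'cx': 257.0057799093059, 'cy': 188.37327914766004, 'k1': 0.0618205030334827, 'position': array([ 1.74100192, -0.13277466,  0.85868651]), 'attitude': array([-121.99703338,    0.24352935,   78.01402443])}
scene mallet [([0.365, 0.587, 0.004], 0.6), ([0.597, 0.492, 0.004], 0.59), ([0.572, 0.376, -0.001], 0.57)]
scene mallet_head [([0.603, 0.491, 0.011], 0.87), ([0.37, 
[... 1505 characters left out ...]
, 0.432, 0.017], 0.92), ([0.417, 0.388, 0.015], 0.86), ([0.649, 0.6, 0.013], 0.71)]
side clamp [([0.544, 0.11, 0.003], 0.72)]
side wedge [([0.522, -0.356, 0.02], 0.7), ([0.602, 0.06, 0.021], 0.67)]
side wedge_butt [([0.594, -0.006, 0.044], 0.85)]
side drawer_floor [([0.523, -0.356, 0.02], 0.71)]
side cabinet_front [([0.555, -0.359, 0.111], 0.67), ([0.522, 0.103, 0.019], 0.46)]
side manipulator [([0.523, 0.106, 0.022], 0.78)]
side petri [([0.363, 0.189, -0.002], 0.81)]
side oil [([0.775, -0.005, -0.0], 0.61)]
side slidebox [([0.756, 0.2, -0.001], 0.7), ([0.54, 0.107, 0.001], 0.4)]
side stop [([0.483, 0.109, 0.017], 0.72), ([0.773, -0.005, -0.0], 0.4)]
side jaw [([0.541, 0.106, -0.002], 0.63)]
```

View pics/scene0.png

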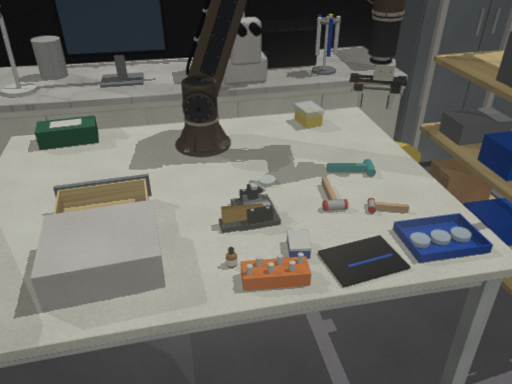

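View pics/side0.png

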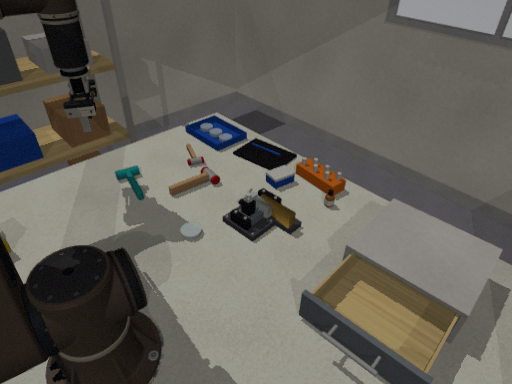

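The scene view shows the clamp with the wedge near (240,212), the cabinet with its open drawer near (100,230), and three mallets. Those are the turquoise one at (350,168), a small one at (388,207), and the larger red-faced one at (333,195), which is the target. The networks put its head at about (0.578, 0.374) and its handle end at about (0.418, 0.391), so its yaw is about -6°. The side view agrees.

>>> play_rows --pt "0 0 0 0 0 -6.5" --pt "0 0 0 0 0 -6.5" --pt "0 0 0 0 0 -6.4" --pt "2.85 2.26 1.06 0 0 0" --pt "2.85 2.26 1.06 0 0 0" --pt "2.85 2.26 1.06 0 0 0" --pt "2.85 2.26 1.06 0 0 0" --pt "2.85 2.26 1.06 0 0 0" --pt "2.85 2.26 1.06 0 0 0" --pt "2.85 2.26 1.06 0 0 0" --pt "2.85 2.26 1.06 0 0 0" --pt "2.85 2.26 1.06 0 0 0" --pt "0 0 0 0 0 0" --pt "0 0 0 0 0 0" --grip 6

```text
clock: 2.77
tool_pos: [0.5247, 0.3783, 0.1492]
orientation: [179.9, 0.0, -6.2]
force: [-0.0, 0.4, 0.2]
opening: 0.0601
gripper_force: 0.0
```

```bash
cat >> h.py <<'E'
def sp(c,ns):
    for n in ns: print(c,n,[(np.round(d['position'],4).tolist(),round(d['score'],2)) for d in spot_point(c,n)][:4])
from scipy.spatial.transform import Rotation as R
def proj(s,P):
    A=R.from_euler('xyz',s['attitude'],degrees=True).as_matrix()
    p=(np.atleast_2d(P)-s['position'])@A; q=p[:,:2]/p[:,2:]
    q=q*(1+s['k1']*(q**2).sum(1,keepdims=True))
    return q*[s['fx'],s['fy']]+[s['cx'],s['cy']]
def ray(s,u,v,z):
    A=R.from_euler('xyz',s['attitude'],degrees=True).as_matrix()
    d=np.array([(u-s['cx'])/s['fx'],(v-s['cy'])/s['fy']]);q=d.copy()
    for _ in range(20): q=d/(1+s['k1']*(q@q))
    w=A@[*q,1]; return s['position']+w*(z-s['position'][2])/w[2]
def go(pos,rpy):  # shift and turn from the measured pose, tool axes
    o=get_obs(); T=R.from_euler('xyz',o['orientation'],degrees=True); G=R.from_euler('xyz',rpy,degrees=True)
    print('turn',np.round((T.inv()*G).as_rotvec(degrees=True),2),'shift cm old frame',np.round(100*T.inv().apply(np.array(pos)-o['tool_pos']),2),'new frame',np.round(100*G.inv().apply(np.array(pos)-o['tool_pos']),2))
E
python3 - <<'E'
from h import *
o=get_obs(); print(o['tool_pos'],o['orientation'])
s=save('wrist','w1.png'); print(s['position'],s['attitude'])
sp('wrist',['mallet_head','mallet_grip','mallet_end','mallet'])
E
```

```text
[0.52466171 0.3783072  0.14920177] [ 1.79913351e+02  4.94506365e-02 -6.22499342e+00]
[0.59188548 0.37069174 0.28841417] [ 1.65479671e+02 -4.06440729e-02 -9.62276550e+01]
wrist mallet_head [([0.5977, 0.4915, 0.0147], 0.8), ([0.5759, 0.374, 0.0122], 0.69)]
wrist mallet_grip [([0.6153, 0.5302, 0.0098], 0.68)]
wrist mallet_end [([0.4194, 0.3897, 0.0159], 0.68)]
wrist mallet [([0.6034, 0.4911, -0.002], 0.94), ([0.5765, 0.3706, 0.0], 0.89)]
```

View pics/w1.png

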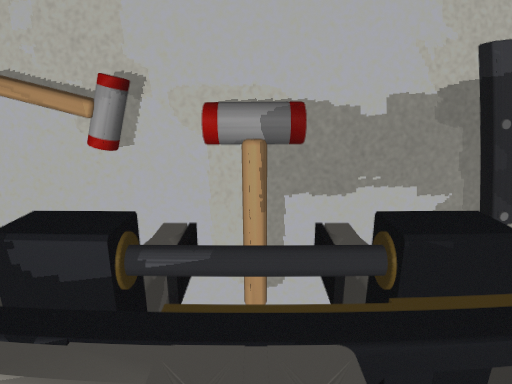

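The wrist view shows the target mallet's head at (254,123) and its handle running straight down column 255. That puts it midway between the fingers (180 to 325) and aligned, so I'm descending to grasp.

>>> play_rows --pt "-0.2 0 3.3 0 0 0" --pt "0 0 3.3 0 0 0" --pt "0 0 3.2 0 0 0" --pt "0 0 1.7 0 0 0" --pt "0 0 1.0 0 0 0" --pt "0 0 0 0 0 0" --pt "0 0 0 0 0 0" --grip 6

```text
clock: 3.6
tool_pos: [0.5216, 0.3815, 0.0258]
orientation: [-180.0, -0.0, -6.0]
force: [0.9, 0.0, 0.8]
opening: 0.0598
gripper_force: 0.0
```

>>> play_rows --pt "0 0 0 0 0 0" --pt "0 0 0 0 0 0" --pt "0 0 0 0 0 0" --pt "0 0 0 0 0 0" --pt "0 0 0 0 0 0" --pt "0 0 0 0 0 0" --pt "0 0 0 0 0 0" --pt "0 0 0 0 0 0" --grip 0

```text
clock: 4.27
tool_pos: [0.5216, 0.3805, 0.0253]
orientation: [180.0, -0.0, -6.0]
force: [-1.2, -1.4, 2.5]
opening: 0.0193
gripper_force: 30.0
```

>>> play_rows --pt "0 0 -2 0 0 0" --pt "0 0 -4 0 0 0" --pt "0 0 -4 0 0 0" --pt "0 0 -4 0 0 0" --pt "0.23 3.7 -0.9 0 0 0" --pt "0.23 3.7 -0.9 0 0 0" --pt "0.23 3.7 -0.9 0 0 0" --pt "0.23 3.7 -0.9 0 0 0" --pt "0.23 3.7 -0.9 0 0 0" --pt "0.23 3.7 -0.9 0 0 0" --pt "0.23 3.7 -0.9 0 0 0" --pt "0.23 3.7 -0.9 0 0 0" --pt "0.23 3.7 -0.9 0 0 0" --pt "0.23 3.7 -0.9 0 0 0" --pt "0.23 3.7 -0.9 0 0 0" --pt "0.23 3.7 -0.9 0 0 0" --pt "0.23 3.7 -0.9 0 0 0" --pt "0 0 0 0 0 0" --pt "0 0 0 0 0 0"

```text
clock: 5.85
tool_pos: [0.5003, -0.1027, 0.2821]
orientation: [-180.0, 0.0, -6.3]
force: [-0.3, -0.2, -2.3]
opening: 0.02
gripper_force: 30.0
```

Run:
```python
from h import *
o=get_obs(); print(o['tool_pos'],o['orientation'],o['opening'],o['force'])
s=save('wrist','w2.png')
for i in range(3):
    if i: snapshot('wrist')
    sp('wrist',['wedge','wedge_butt','clamp','stop','mallet_head','mallet_grip','oil','manipulator','cabinet_front','drawer_floor'])
```

```text
[ 0.50025503 -0.10269515  0.28214847] [-1.79977987e+02  7.39718826e-04 -6.25262973e+00] 0.019995541830768356 [-0.29666654 -0.1765494  -2.25601703]
wrist wedge [([0.5984, 0.0621, 0.0181], 0.71)]
wrist wedge_butt [([0.5941, -0.0056, 0.0407], 0.75), ([0.3661, 0.1867, 0.0007], 0.7)]
wrist clamp [([0.5406, 0.1109, -0.0032], 0.81), ([0.5582, -0.1069, 0.2713], 0.29)]
wrist stop [([0.4846, 0.1022, 0.021], 0.82), ([0.3679, 0.1871, -0.0006], 0.6)]
wrist mallet_head [([0.5587, -0.1068, 0.272], 0.64), ([0.5554, -0.1091, 0.2593], 0.18)]
wrist mallet_grip [([0.5045, -0.1017, 0.275], 0.78)]
wrist oil []
wrist manipulator [([0.5279, 0.1124, 0.0221], 0.59)]
wrist cabinet_front [([0.5564, -0.1103, 0.2563], 0.47)]
wrist drawer_floor [([0.5222, -0.3571, 0.0208], 0.62)]
wrist wedge [([0.5981, 0.0626, 0.018], 0.76)]
wrist wedge_butt [([0.5909, -0.0071, 0.0414], 0.57)]
wrist clamp [([0.5397, 0.1119, -0.002], 0.65), ([0.5388, 0.1125, -0.001], 0.54)]
wrist stop [([0.4788, 0.1057, 0.0188], 0.55)]
wrist mallet_head [([0.5577, -0.1079, 0.2693], 0.83)]
wrist mallet_grip [([0.538, 0.1082, -0.0008], 0.62)]
wrist oil []
wrist manipulator [([0.5288, 0.1086, 0.0209], 0.91)]
wrist cabinet_front []
wrist drawer_floor [([0.5195, -0.3591, 0.0192], 0.69)]
wrist wedge [([0.5985, 0.0604, 0.0183], 0.71)]
wrist wedge_butt []
wrist clamp [([0.5384, 0.1102, -0.0038], 0.81)]
wrist stop [([0.4838, 0.1047, 0.0197], 0.58)]
wrist mallet_head [([0.5556, -0.1064, 0.2679], 0.57)]
wrist mallet_grip [([0.504, -0.1001, 0.2764], 0.85)]
wrist oil []
wrist manipulator [([0.529, 0.109, 0.0246], 0.84)]
wrist cabinet_front []
wrist drawer_floor [([0.5208, -0.3562, 0.0222], 0.94), ([0.504, -0.1007, 0.2765], 0.74)]
```

View pics/w2.png

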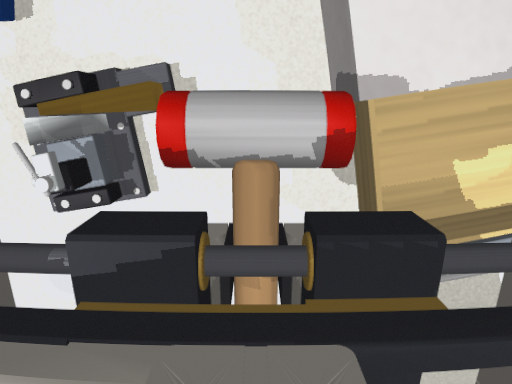

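The mallet is held straight, with its head at (256,130). The clamp is at upper left, with the tongue end at about (172,80) and the wedge between (40,108) and (165,95). The drawer interior starts at column 370. I'll enlarge the clamp to measure its yaw.

Run:
```python
import cv2
a=cv2.imread('pics/w2.png'); cv2.imwrite('pics/w2c.png',cv2.resize(a[50:220,5:195],None,fx=4,fy=3.5,interpolation=cv2.INTER_CUBIC)[:600,:800])
```

```text
(no output)
```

View pics/w2c.png

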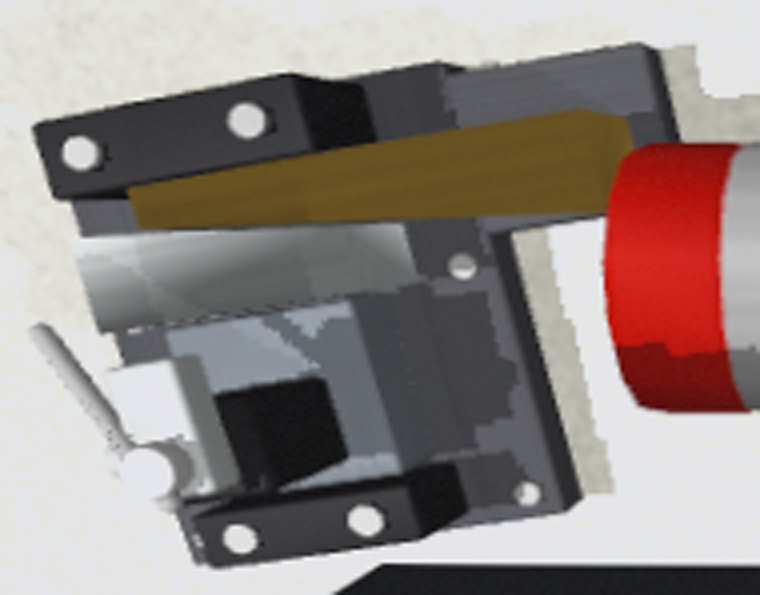

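Run:
```python
from h import *
import numpy as np
s=snapshot('wrist')
def L(n,a,b,z,off=0):
    P=[ray(s,5+p[0]/4,50+p[1]/3.5,z) for p in (a,b)]
    d=P[1]-P[0]; print(n,P[0].round(4)[:2],P[1].round(4)[:2],'ang',np.degrees(np.arctan2(d[1],d[0])).round(2),'len',np.hypot(*d[:2]).round(4))
L('tongue end',(668,140),(640,42),.02)
L('base edge',(565,510),(505,235),.02)
L('tongue side',(640,42),(465,70),.02)
L('rail outer',(292,73),(35,125),.062)
L('wedge straight',(585,108),(130,188),.064)
def D(n,a,b,z):
    P=[ray(s,*p,z) for p in (a,b)]; d=P[1]-P[0]; print(n,P[0].round(4)[:2],P[1].round(4)[:2],np.degrees(np.arctan2(d[1],d[0])).round(2))
D('drawer side',(378,243),(360,100),.088)
D('drawer side floor?',(378,243),(360,100),.022)
```

```text
tongue end [ 0.5969 -0.0126] [ 0.6291 -0.0093] ang 5.84 len 0.0324
base edge [0.4732 0.0411] [0.5716 0.0416] ang 0.26 len 0.0984
tongue side [ 0.6291 -0.0093] [0.6268 0.0437] ang 92.52 len 0.053
rail outer [0.6261 0.0748] [0.6215 0.1519] ang 93.39 len 0.0772
wedge straight [ 0.6055 -0.0028] [0.5985 0.1272] ang 93.07 len 0.1302
drawer side [ 0.4095 -0.2268] [ 0.5634 -0.2111] 5.81
drawer side floor? [ 0.3781 -0.2502] [ 0.5625 -0.2315] 5.81
```

>>> play_rows --pt "0 0 0 0 0 -4.6" --pt "0 0 0 0 0 -4.6" --pt "0 0 0 0 -6.3 0" --pt "0 0 0 0 -6.3 0" --pt "0 0 0 0 -6.3 0" --pt "0 0 0 0 -6.3 0" --pt "0 0 0 0 -6.4 0" --pt "0 0 0 0 -6.4 0" --pt "0 0 0 0 0 0" --pt "0 0 0 0 0 0"

```text
clock: 8.38
tool_pos: [0.5017, -0.1007, 0.2788]
orientation: [180.0, 38.3, 3.1]
force: [1.4, 0.0, -1.8]
opening: 0.0199
gripper_force: 30.0
```

```bash
cat >> h.py <<'E'
HT=np.array([.056,0,.009])
U=np.array([-np.sin(np.radians(3)),np.cos(np.radians(3)),0]); BUTT=np.array([.591,-.005,.042])
def tcp_for_head(H,rpy): return np.array(H)-R.from_euler('xyz',rpy,degrees=True).apply(HT)
E
python3 - <<'E'
from h import *
o=get_obs(); print(o['clock'],o['tool_pos'],o['orientation'],o['joint_pos'].round(1))
sp('wrist',[]); snapshot('side'); snapshot('scene')
for c in('side','scene'): sp(c,['mallet_head','mallet_end'])
print('pred head',o['tool_pos']+R.from_euler('xyz',o['orientation'],degrees=True).apply(HT))
rpy=o['orientation']
H=BUTT-U*(.04+.05)
for dz in (.05,0): print(tcp_for_head(H+[0,0,dz],rpy)); go(tcp_for_head(H+[0,0,dz],rpy),rpy)
T=R.from_euler('xyz',rpy,degrees=True); print('U in tool',T.inv().apply(U).round(3),'up in tool',T.inv().apply([0,0,1]).round(3))
E
```

```text
8.3833 [ 0.50170532 -0.10067485  0.27879294] [179.98571598  38.27678646   3.14857749] [   8.3   27.1    6.4   -3.3 -107.5   85. ]
side mallet_head [([0.3713, 0.5891, 0.0206], 0.88), ([0.5408, -0.1, 0.2385], 0.74), ([0.5992, 0.4934, 0.0124], 0.49), ([0.5979, 0.062, 0.0246], 0.48)]
side mallet_end [([0.4156, -0.1043, 0.3347], 0.73), ([0.4978, -0.1018, 0.269], 0.63), ([0.6487, 0.5983, 0.0141], 0.49)]
scene mallet_head [([0.6035, 0.4929, 0.0106], 0.95), ([0.5445, -0.1022, 0.2363], 0.82), ([0.3671, 0.5863, 0.0196], 0.78), ([0.5456, 0.108, -0.0051], 0.45)]
scene mallet_end [([0.3313, 0.4277, 0.0154], 0.96), ([0.6431, 0.6018, 0.0149], 0.76)]
pred head [ 0.54003388 -0.09856871  0.23703787]
[ 0.55738167 -0.09698281  0.13375506]
turn [-0.   -0.53  0.03] shift cm old frame [13.7  -0.08  8.39] new frame [13.78 -0.09  8.26]
[ 0.55738167 -0.09698281  0.08375506]
turn [-0.   -0.53  0.03] shift cm old frame [16.76 -0.08 12.34] new frame [16.88 -0.09 12.19]
U in tool [ 0.002 -1.    -0.002] up in tool [-0.619  0.    -0.785]
```

>>> play_rows --pt "2.4 -0.3 1.76 0 0 0" --pt "2.4 -0.3 1.76 0 0 0" --pt "2.4 -0.3 1.76 0 0 0" --pt "2.4 -0.3 1.76 0 0 0" --pt "2.4 -0.3 1.76 0 0 0" --pt "2.4 -0.3 1.76 0 0 0" --pt "2.4 -0.3 1.76 0 0 0" --pt "0 0 0 0 0 0" --pt "0 0 0 0 0 0"

```text
clock: 9.43
tool_pos: [0.5555, -0.0769, 0.0816]
orientation: [180.0, 38.1, 3.2]
force: [-0.6, 0.5, -0.9]
opening: 0.0198
gripper_force: 30.0
```

Run:
```python
from h import *
o=get_obs(); rpy=o['orientation'];print(o['clock'],o['tool_pos'],rpy)
H=o['tool_pos']+R.from_euler('xyz',rpy,degrees=True).apply(HT)
print('head',H,'rel butt',H-BUTT,'gap',(BUTT-H)@U-.04)
a=save('side','s1.png'); sp('side',['mallet_head','wedge_butt','wedge'])
b=save('scene','c1.png'); sp('scene',['mallet_head','wedge_butt','wedge'])
snapshot('wrist'); sp('wrist',['mallet_head','wedge_butt','wedge'])
def crop(s,r):
    c=proj(s,[BUTT-U*.03])[0].astype(int); f=s['frame'][max(0,c[1]-r):c[1]+r,max(0,c[0]-r):c[0]+r,::-1]; return cv2.resize(f,(400,400),interpolation=cv2.INTER_CUBIC)
cv2.imwrite('pics/z1.png',np.hstack([crop(a,60),crop(b,60)]))
```

```text
9.4333 [ 0.55549901 -0.07687116  0.08163358] [179.97770129  38.09114911   3.1801937 ]
head [ 0.59396135 -0.07473763  0.0400031 ] rel butt [ 0.00296135 -0.06973763 -0.0019969 ] gap 0.02979704118036367
side mallet_head [([0.5949, -0.0742, 0.0401], 0.8), ([0.6032, 0.4917, 0.0101], 0.72), ([0.3724, 0.5908, 0.0184], 0.6), ([0.4693, -0.0801, 0.1369], 0.44)]
side wedge_butt [([0.7552, 0.1961, 0.0024], 0.66), ([0.5912, -0.0052, 0.0427], 0.64)]
side wedge [([0.5989, 0.0575, 0.0189], 0.72), ([0.3619, 0.1926, -0.0018], 0.61)]
scene mallet_head [([0.5995, -0.0762, 0.041], 0.62), ([0.6023, 0.4934, 0.0123], 0.58), ([0.3691, 0.5821, 0.0177], 0.58)]
scene wedge_butt [([0.591, -0.0061, 0.0446], 0.78)]
scene wedge [([0.5999, 0.0608, 0.0229], 0.65)]
wrist mallet_head [([0.5963, -0.0735, 0.0367], 0.57)]
wrist wedge_butt [([0.5905, -0.007, 0.0438], 0.97)]
wrist wedge []
```

View pics/z1.png

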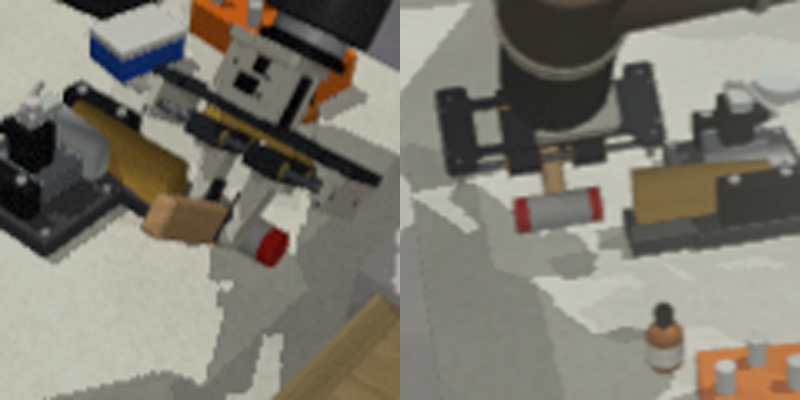

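The left crop shows the mallet head's far red face lined up behind the wedge. The right crop shows its left and right faces at (522,215) and (595,205), with a clear gap to the brass wedge end at (632,195). First tap:

>>> play_rows --pt "-0.1 -1 -0.15 0 0 0" --pt "0 -2 0 0 0 0" --pt "0 -2 0 0 0 0" --pt "0 2.5 0 0 0 0" --pt "0 2.5 0 0 0 0" --pt "0 0 0 0 0 0" --pt "0 0 0 0 0 0"

```text
clock: 10.62
tool_pos: [0.556, -0.0773, 0.0833]
orientation: [180.0, 38.0, 3.1]
force: [-0.4, 0.1, -2.3]
opening: 0.0198
gripper_force: 30.0
```

```bash
cat > st.py <<'E'
from h import *
o=get_obs(); rpy=o['orientation']; H=o['tool_pos']+R.from_euler('xyz',rpy,degrees=True).apply(HT)
print(o['clock'],o['tool_pos'],rpy,o['opening'],'head',H.round(4))
for c in('side','scene','wrist','wrist'):
    snapshot(c); sp(c,['mallet_head','wedge_butt','wedge'])
E
python3 st.py
```

```text
10.6167 [ 0.55599003 -0.07726027  0.08331337] [179.99335108  38.02900536   3.08659427] 0.019778389730902343 head [ 0.5945 -0.0752  0.0417]
side mallet_head [([0.5968, -0.0745, 0.0418], 0.81), ([0.3706, 0.5883, 0.0212], 0.61), ([0.5399, 0.11, 0.0032], 0.48), ([0.7539, 0.1981, 0.0015], 0.42)]
side wedge_butt [([0.589, 0.0196, 0.0406], 0.83)]
side wedge [([0.5957, 0.0862, 0.0248], 0.95)]
scene mallet_head [([0.6017, 0.4949, 0.0103], 0.84), ([0.5982, -0.0784, 0.0381], 0.62)]
scene wedge_butt [([0.5881, 0.0164, 0.0442], 0.58), ([0.7743, -0.0035, 0.0015], 0.5)]
scene wedge [([0.6005, 0.0849, 0.0189], 0.64)]
wrist mallet_head [([0.5934, -0.072, 0.0399], 0.91)]
wrist wedge_butt [([0.5903, 0.0146, 0.0417], 0.95)]
wrist wedge []
wrist mallet_head [([0.5961, -0.0692, 0.0385], 0.7)]
wrist wedge_butt [([0.5919, 0.0148, 0.0423], 0.63)]
wrist wedge []
```

>>> play_rows --pt "0 -1.2 0 0 0 0" --pt "0 -2.5 0 0 0 0" --pt "0 -2.7 0 0 0 0" --pt "0 2.5 0 0 0 0" --pt "0 1.5 0 0 0 0" --pt "0 0 0 0 0 0" --pt "0 0 0 0 0 0"

```text
clock: 12.0
tool_pos: [0.5546, -0.054, 0.0833]
orientation: [180.0, 38.0, 3.0]
force: [0.4, 0.4, -2.0]
opening: 0.0197
gripper_force: 30.0
```

```bash
python3 st.py
```

```text
12.0 [ 0.55459687 -0.05396242  0.08331875] [179.98771249  38.0281467    3.04703621] 0.01968785748029707 head [ 0.5931 -0.0519  0.0417]
side mallet_head [([0.3697, 0.5882, 0.0202], 0.77), ([0.6019, 0.4925, 0.0118], 0.62)]
side wedge_butt [([0.5907, 0.0321, 0.0436], 0.63)]
side wedge [([0.5345, 0.1065, 0.0026], 0.66), ([0.5958, 0.1001, 0.0242], 0.57)]
scene mallet_head [([0.3673, 0.5839, 0.0172], 0.96), ([0.5992, -0.0539, 0.0421], 0.88), ([0.6023, 0.4921, 0.0109], 0.56)]
scene wedge_butt [([0.5903, 0.0311, 0.0484], 0.85)]
scene wedge [([0.6005, 0.0975, 0.024], 0.78)]
wrist mallet_head [([0.5952, -0.0485, 0.0365], 0.61)]
wrist wedge_butt [([0.5918, 0.0303, 0.0426], 0.58)]
wrist wedge []
wrist mallet_head [([0.5933, -0.0494, 0.0393], 0.87)]
wrist wedge_butt [([0.5911, 0.029, 0.047], 0.93)]
wrist wedge []
```

>>> play_rows --pt "0 -1 0 0 0 0" --pt "0 -2.2 0 0 0 0" --pt "0 -2.5 0 0 0 0" --pt "0 2.5 0 0 0 0" --pt "0 1.5 0 0 0 0" --pt "0 0 0 0 0 0" --pt "0 0 0 0 0 0"

```text
clock: 13.38
tool_pos: [0.5537, -0.0368, 0.0833]
orientation: [-180.0, 38.0, 3.1]
force: [-0.0, -0.1, -2.2]
opening: 0.0198
gripper_force: 30.0
```

```bash
python3 st.py
```

```text
13.3833 [ 0.55373726 -0.03684587  0.08327874] [-179.99351601   38.01685052    3.05527533] 0.01982963819317184 head [ 0.5923 -0.0348  0.0417]
side mallet_head [([0.5947, -0.0355, 0.0409], 0.9), ([0.3696, 0.588, 0.0189], 0.82), ([0.6036, 0.4925, 0.0136], 0.73), ([0.5881, -0.0301, 0.0275], 0.6)]
side wedge_butt [([0.5895, 0.0351, 0.0411], 0.64), ([0.5954, -0.0358, 0.0405], 0.56)]
side wedge [([0.5972, 0.0992, 0.0225], 0.76)]
scene mallet_head [([0.6025, -0.0394, 0.0398], 0.93), ([0.3647, 0.5846, 0.0183], 0.89), ([0.525, 0.1071, 0.0215], 0.72), ([0.6029, 0.4918, 0.0128], 0.7)]
scene wedge_butt [([0.5887, 0.0339, 0.0425], 0.84), ([0.5991, -0.0333, 0.039], 0.59), ([0.5868, -0.0322, 0.0232], 0.46)]
scene wedge [([0.5988, 0.0995, 0.0181], 0.59)]
wrist mallet_head [([0.5984, -0.032, 0.0366], 0.98)]
wrist wedge_butt [([0.5972, -0.0323, 0.0363], 0.7), ([0.5886, 0.0313, 0.0404], 0.56)]
wrist wedge []
wrist mallet_head [([0.5973, -0.0329, 0.0318], 0.66), ([0.5902, 0.0342, 0.0409], 0.35)]
wrist wedge_butt [([0.5904, 0.0333, 0.0393], 0.68)]
wrist wedge []
```

Run:
```python
from h import *
s=save('wrist','w3.png')
```

```text
(no output)
```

View pics/w3.png

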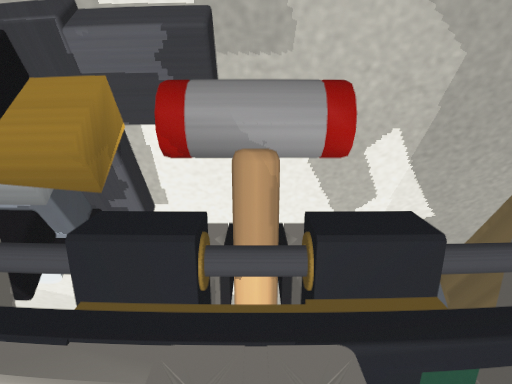

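The mallet is still straight in the grip. Its head is at (256,118), and the wedge end is at (110,130) with a clear gap. The wedge stopped short of the mallet's commanded reach, so it looks jammed. I'll give it two firmer taps.

>>> play_rows --pt "0 1 0 0 0 0" --pt "0 0 0 0 0 0" --pt "0 -2 0 0 0 0" --pt "0 -3.1 0 0 0 0" --pt "0 3 0 0 0 0" --pt "0 1.1 0 0 0 0" --pt "0 0 0 0 0 0" --pt "0 0 0 0 0 0"

```text
clock: 14.9
tool_pos: [0.5538, -0.0367, 0.0833]
orientation: [-180.0, 38.0, 3.1]
force: [0.9, -0.2, -2.3]
opening: 0.0198
gripper_force: 30.0
```

```bash
python3 st.py
```

```text
14.9 [ 0.55377466 -0.03667195  0.08328405] [-179.99433838   38.01366113    3.07122016] 0.019787060583387073 head [ 0.5923 -0.0346  0.0417]
side mallet_head [([0.5997, 0.4937, 0.0105], 0.75), ([0.5992, -0.0354, 0.0368], 0.73)]
side wedge_butt [([0.5907, 0.0352, 0.0423], 0.71), ([0.5232, 0.1052, 0.017], 0.39)]
side wedge [([0.5961, 0.0986, 0.0216], 0.85), ([0.5428, 0.1129, 0.0001], 0.67), ([0.5539, -0.3579, 0.1114], 0.25)]
scene mallet_head [([0.6036, -0.0373, 0.0397], 0.91), ([0.3677, 0.5842, 0.0206], 0.84), ([0.6006, 0.4925, 0.0119], 0.63), ([0.3656, 0.1926, -0.0029], 0.27)]
scene wedge_butt [([0.5867, 0.0356, 0.0437], 0.87), ([0.774, -0.0043, 0.0003], 0.58)]
scene wedge [([0.598, 0.0986, 0.02], 0.8)]
wrist mallet_head [([0.6018, -0.0304, 0.032], 0.75)]
wrist wedge_butt [([0.5902, 0.0336, 0.0425], 0.57)]
wrist wedge []
wrist mallet_head [([0.5975, -0.0326, 0.0338], 0.65), ([0.561, -0.0346, 0.0721], 0.65)]
wrist wedge_butt [([0.5892, 0.031, 0.0423], 0.63)]
wrist wedge []
```

>>> play_rows --pt "-0.7 1 0 0 0 0" --pt "0 0 0 0 0 0" --pt "0 -2 0 0 0 0" --pt "0 -3.1 0 0 0 0" --pt "0 3 0 0 0 0" --pt "0 2.1 0 0 0 0" --pt "0 0 0 0 0 0" --pt "0 0 0 0 0 0"

```text
clock: 16.37
tool_pos: [0.5487, -0.0472, 0.0878]
orientation: [180.0, 38.0, 3.1]
force: [-0.0, -0.3, -3.0]
opening: 0.0201
gripper_force: 30.0
```

```bash
python3 st.py; python3 -c "
from h import *
snapshot('side');sp('side',['jaw','manipulator','stop','mallet_end','drawer_floor','cabinet_front'])"
```

```text
16.3667 [ 0.54873069 -0.04723339  0.08782381] [179.99084703  38.01266279   3.06511886] 0.020081729404987453 head [ 0.5873 -0.0452  0.0462]
side mallet_head [([0.598, -0.0458, 0.04], 0.57), ([0.3713, 0.5903, 0.0183], 0.54), ([0.6001, 0.4947, 0.0128], 0.47)]
side wedge_butt [([0.5928, 0.0351, 0.0423], 0.56)]
side wedge [([0.5985, 0.0976, 0.0229], 0.83)]
scene mallet_head [([0.6006, 0.4933, 0.0133], 0.81), ([0.3691, 0.5831, 0.0182], 0.73), ([0.603, -0.049, 0.0379], 0.7)]
scene wedge_butt []
scene wedge []
wrist mallet_head [([0.598, -0.0421, 0.0355], 0.56)]
wrist wedge_butt [([0.5877, 0.0319, 0.0442], 0.97)]
wrist wedge []
wrist mallet_head [([0.5979, -0.0415, 0.039], 0.91)]
wrist wedge_butt [([0.5907, 0.0301, 0.0419], 0.78)]
wrist wedge [([0.5914, 0.034, 0.0409], 0.32)]
side jaw [([0.536, 0.1093, 0.0025], 0.7), ([0.554, -0.0429, 0.0681], 0.68), ([0.5547, -0.3592, 0.1122], 0.46)]
side manipulator [([0.5417, 0.1111, 0.0008], 0.71), ([0.5233, 0.1057, 0.0222], 0.6)]
side stop []
side mallet_end [([0.3305, 0.4282, 0.0135], 0.84), ([0.4744, -0.05, 0.1376], 0.78), ([0.6456, 0.602, 0.0165], 0.66)]
side drawer_floor [([0.5229, -0.3547, 0.0195], 0.95)]
side cabinet_front [([0.551, -0.3579, 0.1106], 0.69), ([0.5413, 0.1118, -0.0002], 0.35)]
```

The wedge hasn't moved over the last two taps, so it's tight. The mallet slid about 13 mm along its handle in the grip, so its head is now about 69 mm from the TCP. Next I'll lift clear and measure the drawer from the first side picture.

>>> play_rows --pt "-1 0.5 -1.3 0 0 0" --pt "-2 0 -2.6 0 0 0" --pt "-2 0 -2.6 0 0 0" --pt "-2 0 -2.6 0 0 0" --pt "-2 0 -2.6 0 0 0" --pt "-2 0 -2.6 0 0 0" --pt "0 3.8 0 0 0 0" --pt "0 3.8 0 0 0 0" --pt "0 3.8 0 0 0 0" --pt "0 3.8 0 0 0 0" --pt "0 0 0 0 0 0" --pt "0 0 0 0 0 0"

```text
clock: 18.52
tool_pos: [0.5583, -0.2049, 0.2676]
orientation: [-180.0, 38.1, 3.0]
force: [-0.1, 1.1, -2.9]
opening: 0.0195
gripper_force: 30.0
```

Run:
```python
import cv2
a=cv2.imread('pics/side0.png'); cv2.imwrite('pics/s0c.png',cv2.resize(a[195:384,290:512],None,fx=3,fy=3,interpolation=cv2.INTER_CUBIC))
from h import *
o=get_obs(); print(o['tool_pos'],o['orientation'],o['joint_pos'].round(1))
for c in('side','scene','side'):
    snapshot(c); sp(c,['mallet_head','mallet_end','cabinet_front','drawer_floor'])
```

```text
[ 0.55831251 -0.20490336  0.26755951] [-179.99732475   38.06523886    2.96698518] [-1.000e-01  3.440e+01  1.530e+01  2.000e+00 -1.089e+02  9.310e+01]
side mallet_head [([0.6019, 0.4927, 0.0112], 0.73), ([0.606, -0.2038, 0.2158], 0.62), ([0.3706, 0.5882, 0.0199], 0.45)]
side mallet_end [([0.482, -0.2088, 0.3147], 0.64), ([0.3313, 0.4305, 0.0173], 0.64), ([0.6512, 0.6011, 0.0126], 0.46), ([0.5971, 0.0987, 0.0218], 0.39)]
side cabinet_front [([0.5519, -0.3561, 0.1109], 0.78)]
side drawer_floor [([0.5201, -0.3544, 0.0189], 0.8)]
scene mallet_head [([0.6122, -0.1991, 0.2173], 0.93), ([0.6037, 0.494, 0.0112], 0.74), ([0.3661, 0.5818, 0.0173], 0.73)]
scene mallet_end [([0.6386, 0.6027, 0.015], 0.95), ([0.3338, 0.428, 0.0171], 0.68)]
scene cabinet_front [([0.5531, -0.3576, 0.1094], 0.94), ([0.4845, 0.1068, 0.0125], 0.43)]
scene drawer_floor []
side mallet_head [([0.6064, -0.1972, 0.2177], 0.93), ([0.6021, 0.492, 0.0109], 0.54), ([0.3715, 0.5876, 0.019], 0.5)]
side mallet_end [([0.4827, -0.2054, 0.3153], 0.82), ([0.3319, 0.4295, 0.0164], 0.71), ([0.6472, 0.6025, 0.0137], 0.54)]
side cabinet_front [([0.5505, -0.3584, 0.1101], 0.92)]
side drawer_floor [([0.5212, -0.3561, 0.0206], 0.6)]
```

View pics/s0c.png

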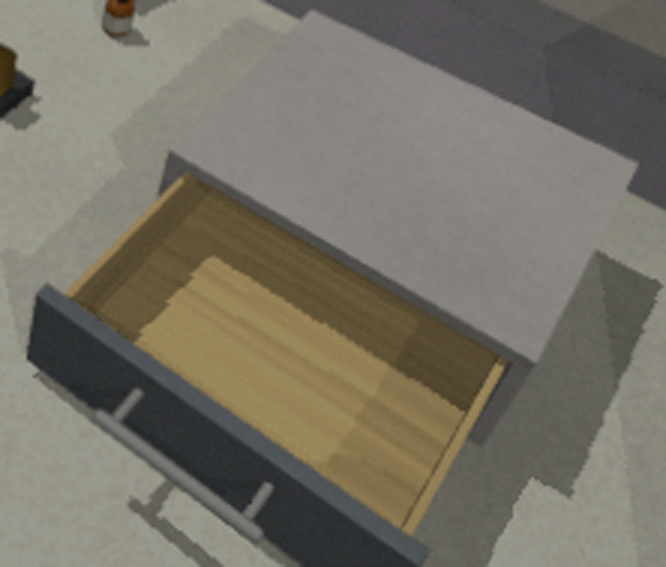

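The crop shows the drawer empty. The cabinet roof corners are at (172,152), (532,362), (312,10) and (636,163), and the front panel's top edge runs from (52,285) to (428,550).

Run:
```python
from h import *
s=snapshot('side')
q=lambda x,y,z: ray(s,290+x/3,195+y/3,z)[:2]
fl,fr,bl,br=q(172,152,.11),q(532,362,.11),q(312,10,.11),q(636,163,.11)
print(fl,fr,bl,br)
an=lambda d:np.degrees(np.arctan2(d[1],d[0]))
print('front edge yaw',an(fl-fr)-90,np.linalg.norm(fl-fr),'sides',an(bl-fl),an(br-fr),np.linalg.norm(bl-fl))
a,b=q(52,285,.097),q(428,550,.097); print('panel',a,b,an(a-b)-90)
l=[q(70,298,.088),q(182,178,.088)];print('left wall',l,an(l[1]-l[0]))
r=[q(408,530,.088),q(503,365,.088)];print('right wall',r,an(r[1]-r[0]))
```

```text
[ 0.56138289 -0.21166356] [ 0.57796746 -0.50468584] [ 0.82596965 -0.19304489] [ 0.84243122 -0.4898865 ]
front edge yaw 3.2393879278968 0.2934912310721911 sides 4.025204542552454 3.202919264329147 0.2652410383637612
panel [ 0.39136418 -0.22511644] [ 0.40669296 -0.51306245] 3.0472601232751515
left wall [array([ 0.39815143, -0.23827687]), array([ 0.56310856, -0.22526383])] 4.510576766812423
right wall [array([ 0.41592191, -0.4984226 ]), array([ 0.58131165, -0.49075492])] 2.654404735547366
```

>>> play_rows --pt "-1.2 3.04 0.94 0 0 0" --pt "-1.2 3.04 0.94 0 0 0" --pt "-1.2 3.04 0.94 0 0 0" --pt "-1.2 3.04 0.94 0 0 0" --pt "-1.2 3.04 0.94 0 0 0" --pt "1.87 0 2.4 0 0 0" --pt "1.87 0 2.4 0 0 0" --pt "0 0 0 0 0 0" --pt "0 0 0 0 0 0"

```text
clock: 20.07
tool_pos: [0.4905, -0.3588, 0.2066]
orientation: [-179.9, 38.2, 3.2]
force: [0.1, -0.2, -1.3]
opening: 0.0197
gripper_force: 30.0
```

Run:
```python
from h import *
s=save('wrist','w4.png'); o=get_obs(); print(o['tool_pos'],o['orientation'],o['joint_pos'].round(1)); sp('wrist',['mallet_head','cabinet_front','drawer_floor'])
go([.490,-.361,.115],[180,38,3])
for c in('side','scene'): snapshot(c); sp(c,['mallet_head','mallet_end'])
```

```text
[ 0.49152291 -0.35904945  0.20815443] [179.95241631  38.05713873   3.17894354] [-12.1  35.5   6.3   9.5 -97.8 103.5]
wrist mallet_head [([0.5374, -0.3522, 0.1503], 0.68)]
wrist cabinet_front [([0.556, -0.3564, 0.1107], 0.78)]
wrist drawer_floor [([0.5188, -0.3581, 0.024], 0.88)]
turn [ 0.21 -0.16  0.13] shift cm old frame [5.58 0.19 7.59] new frame [5.6  0.2  7.58]
side mallet_head [([0.5411, -0.3573, 0.1631], 0.96), ([0.6018, 0.4913, 0.013], 0.55)]
side mallet_end [([0.4117, -0.3618, 0.2552], 0.77), ([0.6497, 0.6047, 0.0151], 0.51)]
scene mallet_head [([0.5424, -0.3592, 0.157], 0.96), ([0.3673, 0.5853, 0.018], 0.87), ([0.6032, 0.494, 0.0099], 0.77)]
scene mallet_end [([0.3313, 0.4243, 0.0161], 0.7), ([0.6437, 0.6017, 0.0148], 0.59)]
```

View pics/w4.png

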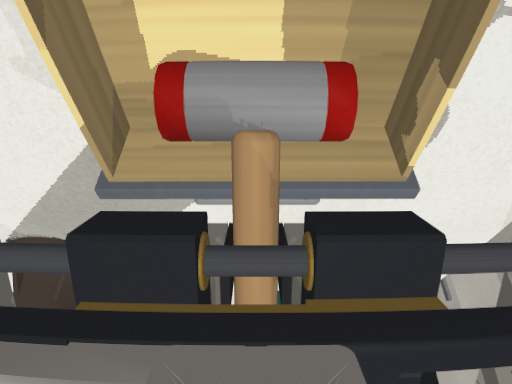

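The view from above shows the mallet centred and parallel to the drawer walls, with its head at (256,100) and the drawer between columns 100 and 418. Lowering it now.

>>> play_rows --pt "1.87 0.05 2.53 0 0 0" --pt "1.87 0.05 2.53 0 0 0" --pt "1.2 0.05 1.6 0 0 0" --pt "0.66 0.05 0.94 0 0 0" --pt "0 0 0 0 0 0" --pt "0 0 0 0 0 0"

```text
clock: 21.07
tool_pos: [0.4889, -0.3612, 0.1133]
orientation: [180.0, 38.0, 3.2]
force: [0.5, -0.2, -2.5]
opening: 0.0198
gripper_force: 30.0
```

>>> play_rows --pt "0.73 0 0.28 0 6.3 0" --pt "0.69 0 0.36 0 6.3 0" --pt "0.65 0 0.43 0 6.3 0" --pt "0.6 0 0.5 0 6.3 0" --pt "0.54 0 0.57 0 6.4 0" --pt "0.47 0 0.62 0 6.4 0" --pt "0 0 0 0 0 0" --pt "0 0 0 0 0 0"

```text
clock: 21.73
tool_pos: [0.5124, -0.3603, 0.0756]
orientation: [179.9, -0.1, 3.1]
force: [0.3, 1.0, -2.0]
opening: 0.0201
gripper_force: 30.0
```

Run:
```python
from h import *
for c in('side','scene'): snapshot(c); sp(c,['mallet_head','mallet_end','cabinet_front','drawer_floor'])
o=get_obs(); print(o['tool_pos'],o['orientation'],o['force']);go([.513,-.361,.050],[180,0,3])
```

```text
side mallet_head [([0.6029, 0.4931, 0.0131], 0.67), ([0.5368, 0.1092, 0.0023], 0.67), ([0.581, -0.3581, 0.0707], 0.57), ([0.5409, 0.1101, 0.0003], 0.19)]
side mallet_end [([0.4193, -0.3675, 0.0654], 0.8), ([0.3343, 0.4299, 0.0145], 0.67), ([0.6485, 0.6014, 0.0122], 0.55)]
side cabinet_front [([0.7543, 0.2003, 0.0021], 0.69), ([0.5217, 0.105, 0.02], 0.61)]
side drawer_floor [([0.5208, -0.3566, 0.0174], 0.65)]
scene mallet_head [([0.3642, 0.5858, 0.0165], 0.89), ([0.6017, 0.4934, 0.0123], 0.82), ([0.7755, -0.0042, 0.0038], 0.73)]
scene mallet_end [([0.3329, 0.4277, 0.0153], 0.96), ([0.6437, 0.6038, 0.0144], 0.63), ([0.4233, -0.3602, 0.0654], 0.53)]
scene cabinet_front []
scene drawer_floor [([0.4813, 0.1058, 0.0126], 0.41)]
[ 0.5129115  -0.35949373  0.07227381] [-1.79989600e+02  4.80665870e-02  3.19683776e+00] [-0.2566521   0.66730568 -2.20091069]
turn [-0.01  0.05  0.2 ] shift cm old frame [0.   0.15 2.23] new frame [0.   0.15 2.23]
```

>>> play_rows --pt "0 0 1 0 0 0" --pt "0 0 0.8 0 0 0" --pt "0 0 0.3 0 0 0" --pt "0 0 0.15 0 0 0" --pt "0 0 0 0 0 0" --pt "0 0 0 0 0 0"

```text
clock: 22.73
tool_pos: [0.5127, -0.3597, 0.05]
orientation: [180.0, 0.0, 3.2]
force: [0.5, 1.0, -2.8]
opening: 0.0199
gripper_force: 30.0
```

>>> play_rows --pt "0 0 0.1 0 0 0" --pt "0 0 0.1 0 0 0" --pt "0 0 0 0 0 0" --pt "0 0 0 0 0 0"

```text
clock: 23.07
tool_pos: [0.5128, -0.3596, 0.0483]
orientation: [180.0, -0.0, 3.2]
force: [-0.0, -0.2, -2.4]
opening: 0.0199
gripper_force: 30.0
```

>>> play_rows --pt "0 0 0.1 0 0 0" --pt "0 0 0.05 0 0 0" --pt "0 0 0 0 0 0" --pt "0 0 0 0 0 0"

```text
clock: 23.4
tool_pos: [0.5132, -0.3597, 0.0475]
orientation: [180.0, -0.0, 3.2]
force: [-1.2, 1.8, 5.3]
opening: 0.02
gripper_force: 30.0
```

>>> play_rows --pt "0 0 0.1 0 0 0" --pt "0 0 0 0 0 0" --pt "0 0 0 0 0 0"

```text
clock: 23.65
tool_pos: [0.5139, -0.3597, 0.0475]
orientation: [179.9, -0.1, 3.2]
force: [-1.4, 5.3, 11.5]
opening: 0.02
gripper_force: 30.0
```

>>> play_rows --pt "0 0 -0.1 0 0 0" --pt "0 0 0 0 0 0"

```text
clock: 23.82
tool_pos: [0.5135, -0.3597, 0.0475]
orientation: [180.0, -0.1, 3.2]
force: [0.3, 3.2, 5.9]
opening: 0.0199
gripper_force: 30.0
```

>>> play_rows --pt "0 0 0 0 0 0" --pt "0 0 0 0 0 0" --pt "0 0 0 0 0 0" --pt "0 0 0 0 0 0" --pt "0 0 0 0 0 0" --pt "0 0 0 0 0 0" --grip 4.5

```text
clock: 24.32
tool_pos: [0.5126, -0.3597, 0.0465]
orientation: [-180.0, 0.0, 3.2]
force: [-0.6, 0.1, -0.8]
opening: 0.0445
gripper_force: 0.0
```

>>> play_rows --pt "0 0 -1 0 0 0" --pt "0 0 -2 0 0 0" --pt "0 0 -3 0 0 0" --pt "0 0 -4 0 0 0" --pt "0 0 -4 0 0 0" --pt "0 0 -4 0 0 0" --pt "0 0 -4 0 0 0" --pt "0 0 0 0 0 0" --pt "0 0 0 0 0 0" --pt "0 0 0 0 0 0"

```text
clock: 25.15
tool_pos: [0.5125, -0.3594, 0.2672]
orientation: [-180.0, -0.1, 3.2]
force: [-0.4, 0.7, -0.7]
opening: 0.045
gripper_force: 0.0
```

Run:
```python
from h import *
a=save('side','s5.png'); o=get_obs(); print(o['tool_pos'],o['force'])
sp('side',['mallet_head','mallet_end','drawer_floor','wedge_butt','wedge','petri','oil','slidebox','manipulator','cabinet_front'])
s=save('wrist','w5.png'); sp('wrist',['mallet_head','mallet_end','drawer_floor'])
cv2.imwrite('pics/f.png',np.hstack([cv2.resize(s['frame'],(400,300)),cv2.resize(a['frame'],(400,300))])[:,:,::-1])
```

```text
[ 0.51213887 -0.35929447  0.2661666 ] [-1.11884414 -0.14776    -0.60006766]
side mallet_head [([0.5828, -0.3558, 0.0359], 0.95), ([0.6005, 0.4919, 0.0146], 0.66), ([0.3696, 0.5898, 0.0193], 0.54)]
side mallet_end [([0.4217, -0.3638, 0.0365], 0.88), ([0.6477, 0.6004, 0.0132], 0.6), ([0.33, 0.4295, 0.014], 0.59), ([0.7554, 0.2002, 0.0026], 0.56)]
side drawer_floor [([0.5237, -0.3566, 0.0218], 0.9)]
side wedge_butt [([0.592, 0.036, 0.0428], 0.78)]
side wedge [([0.598, 0.0989, 0.0207], 0.82)]
side petri [([0.3632, 0.194, -0.0007], 0.9)]
side oil [([0.7761, -0.0059, -0.0045], 0.61)]
side slidebox [([0.7546, 0.1982, -0.0011], 0.8)]
side manipulator [([0.5214, 0.1033, 0.0199], 0.83)]
side cabinet_front [([0.5546, -0.356, 0.1078], 0.82)]
wrist mallet_head [([0.5794, -0.3529, 0.0333], 0.68), ([0.529, -0.3566, 0.043], 0.63)]
wrist mallet_end [([0.4234, -0.3637, 0.0403], 0.85), ([0.582, -0.3578, 0.0188], 0.16)]
wrist drawer_floor [([0.5235, -0.3563, 0.0212], 0.93)]
```

View pics/f.png

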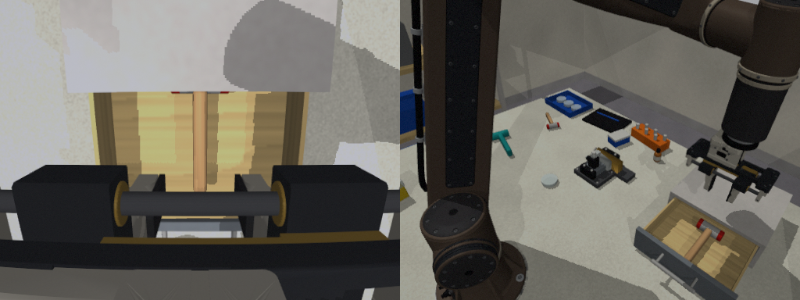

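Both views show the mallet flat inside the drawer: its handle is at (200,140) on the left, and its head is at (710,228) on the right. The wedge is still driven in, and the dish, bottle and slide box read at their original positions. Handing in.

```bash
python3 -c "
from plant import close_job
print(close_job())"
```

```text
the job is handed in; nothing more can be done
None
```

I drove the wedge home with five separate mallet taps (it advanced about 38 mm and stayed put on the last two), laid the mallet in the drawer, let go and handed the job in at about 25 s; no score came back, and the 15 N tap peak wasn't measured.

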